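# Roll the sample jar up the feeder chute and start the reading

### The job

The sample jar with the red cap lies on its side at the low end of the sloped feeder gutter. Without lifting it, nudge it up the gutter with the fingertips, over the crest, until it rests against the black stop in the blue cradle and cannot roll back. Only then press the green start button fully down and let it go, leaving the other things on the bench where they are.

Things in the scene. Friction and masses are not known exactly. Their poses are not given: they have to be found in the camera images.
- jar: closed sample jar, a smooth cylinder 50 mm in diameter and 60 mm long, cream with a red cap, lying on its side across the gutter; about 0.15 kg. Origin at its centre; its y axis is the cylinder's axis, and it rolls about it. It starts against the low orange lip at the gutter's low end.
- feeder: the sample feeder, fixed to the bench: a sloped aluminium gutter on a grey foot (335 x 100 mm) with a cream head block, 96 mm high, at the high end. Origin on the bench under its middle; x is level and points uphill along the gutter, y across, z up. Along its x: inner face of the orange lip at -140 mm, crest +75, face of the black stop +125, end of the head +173 mm.
- crest (a point): the crest, mid-width on the gutter floor, 50 mm above the bench. The floor rises at 8 degrees from 20 mm above the bench at the lip to here; beyond, the blue cradle floor falls at 11 degrees to the stop. A jar whose centre is past the crest rolls down against the stop by itself; let go before that, it rolls back to the lip.
- gutter: frame of the sloped floor: origin on the floor at the inner face of the lip, mid-width; x uphill along the floor (217 mm to the crest), y across, z square to it. Side walls 10 mm above the floor, 65 mm apart inside, 73 outside; lip 8 mm high, 4 mm thick. At the start the jar's centre is at x = 18, z = 25 mm: its back overhangs the lip by 3 mm and is open to fingers from behind.
- seat (a point): where the jar's centre lies when it is home: in the cradle, touching the black stop, mid-width; 100 mm along the feeder's x, 71 mm above the bench.
- start_top (a point): centre of the top of the green push button (30 mm diameter, 18 mm high above its box; top 54 mm above the bench) on a cream start box, 75 x 85 mm and 36 mm high, fixed to the bench; pressed straight down.
- start (a joint): travel of the green button, 0 = up, 0.006 m = fully down; it springs back; fully down takes about 4 N.
- slidebox: a low blue and white slide box, 62 x 87 mm, 34 mm high; loose, to be left alone. Origin at the centre of its underside.
- sparejar: a spare jar with a blue cap standing upright, 50 mm diameter, 60 mm high; loose, to be left alone. Origin at the centre of its underside.
- reagent: an amber reagent bottle, 64 mm diameter, 150 mm high; loose, to be left alone. Origin at the centre of its underside.
- dropper: a small white dropper bottle with a black cap, 36 mm diameter, 90 mm high; loose, to be left alone. Origin at the centre of its underside.
- dishes: a stack of pale round dishes, 90 mm diameter, 45 mm high; loose, to be left alone. Origin at the centre of its underside.
- basket: a yellow slatted basket, 150 x 100 mm, 60 mm high; loose, to be left alone. Origin at the centre of its underside.
- beaker: a white beaker, 64 mm diameter, 75 mm high; loose, to be left alone. Origin at the centre of its underside.
Mind the look-alikes: they are no part of the job. Leave any purple look-alike of the part that bears start_top alone.

How it is judged (in metres and radians):
On the way, in this order (a step that is already met when the one before it is completed fails the run):
1. the jar lies in the cradle against the stop (distance between jar and seat below 0.008 m and linear speed of jar below 0.02 m/s), for 0.3 s.
2. the green button is pressed down (value of joint start above 0.0045 m), for 0.05 s.
At the end, for the whole second after the job is handed in: The jar lies still in the blue cradle against the stop, its centre within 8 mm of the seat point (slower than 20 mm/s), and the button, having been pressed at least 4.5 mm down after the jar was home, is up again (under 2 mm) (all of step 1 and value of joint start below 0.002 m); the robot touches nothing.
It fails at once if the jar is lifted more than 15 mm off the gutter (z of jar in the frame of gutter above 0.04 m).
It fails at once if the button is pressed before the jar is home (value of joint start above 0.003 m and distance between jar and seat above 0.012 m).
It fails at once if another thing on the bench is shifted by more than 30 mm or tipped over (distance of any of slidebox, sparejar, reagent, dropper, dishes, basket, beaker from where it was at the start of the episode above 0.03 m or angle between any of slidebox, sparejar, reagent, dropper, dishes, basket, beaker's own z axis and vertical above 0.5 rad).
It also fails if it takes over 48 s, if anything falls off the work surface, if the arm or the gripper's body presses on something with over 40 N, if the wrist force passes 120 N, or if a joint passes its speed limit or range.

### The arm

A 7-joint arm with a two-finger parallel gripper is mounted at the origin on the work surface. World frame = base frame: x ahead of the robot, y to its left, z up, the work surface at z = 0. Lengths are in mm, angles in rad, forces in N, time in s.
With the tool pointing down it reaches from about 400 to 875 mm from the base axis. Payload 4.4 kg.
Tool frame: the origin (TCP) lies on the centre line of the jaws, within the pads' length; the fingertips stand 8 mm ahead of it and the grasp point (between the pads) lies 11 mm behind it; x points along the fingers, z is the direction in which the jaws open and shut, and the axes are right-handed (so a half turn about x gives the same grasp; the last joint's range is limited). The gripper opens to 85 mm and grips with 20 to 120 N. Pads are 22 mm wide; open, the fingers measure 114 mm over their backs; the gripper's body (76 mm by 85 mm) begins 54 mm behind the grasp point. The pads swing forward as they close: fully open they stand 13 mm farther back than shut.
Start: joints at [1.255, 0.628, 0.038, 1.517, -0.027, 0.996, -0.02], TCP at [160.714, -629.832, 239.313] pointing down, gripper open.
Joint ranges: [-3.06, 3.06], [-0.37, 2.12], [-1.25, 1.32], [0.18, 2.47], [-1.1, 4.24], [0.23, 1.98], [-2.94, 2.94]. Speed limits (rad/s): [2.57, 2.57, 3.14, 3.14, 3.14, 3.14, 3.14].

### API

Orientations are given as [roll, pitch, yaw] about the fixed x, y, z axes, in that order (R = Rz(yaw) Ry(pitch) Rx(roll)).
In Python, from cell import ctrl, get_image, camera_params gives the robot as it stands. The module is installed in compiled form; this text tells all that it offers.
- The arm moves only by the shell command python3 -m handwheel 'ROWS'. ROWS is text: rows parted by semicolons, each of 7 numbers parted by spaces: the opening, from -1 (shut) to 1 (fully open), then the shift along the tool's x, y, z in mm, then the turn, a rotation vector about the tool's x, y, z in rad. In form: grip x y z wx wy wz; .... A call has 1 to 10 rows; each row shifts and turns the pose as measured when the row begins, along the tool's axes as they then stand; what a row does not reach is not made up. A row lasts 1/10 s, in which the tool goes at most 50 mm and 8.59 degrees, less where a joint would pass 70% of its speed; a pose out of reach is approached as far as the arm can. A call with a gripper value outside its range is refused whole. The fingers move at their own pace and stop on an object; the grip force is fixed at half the most. Time passes only in rows, so rows that do not move let the fingers close. It gives the time, the measured TCP pose, the force and the opening at its end, in the units of the state.
- ctrl.read_state(): the state, without advancing time (a new reading comes with each control period).
- get_image(name): name is "side" or "top"; returns the picture (480x640x3 uint8, blue, green, red); there is no depth.
- camera_params(name): a dict with "fx", "fy", "cx", "cy" (pixels), "eye" and "orientation" of the camera in the world. Camera axes: x right, y up, looking along -z (the intrinsics and any distortion apply to the point x, -y, -z); pixel columns grow to the right and rows downward; lengths in mm; the calibration is good to about 2 mm. A picture is of the moment at which its call begins. camera_params takes no time and is no camera call.
- ctrl.finish_job(): hands the job in, once; it reports no verdict.
The state is a dict: "clock": time; "qpos": joint angles; "qd": joint speeds; "tau": joint torques, N m; "eef_pos": TCP position; "tool_rot": TCP orientation; "force": force on the tool from outside, world axes, zero at the start; "torque": the same for the moment, N m; "width": finger opening in mm.
Only numpy, scipy, OpenCV 4.12 (cv2) and the standard library are available. Lean on these libraries where they do the work, as an engineer would, in place of code of your own. Each camera call takes 0.05 s, during which the arm holds its last target.

## Working session

There is one attempt and no reset: what is moved stays moved. The work goes in short steps, Python scripts to look and compute and a shell command to move; the robot and the scene stay as the last step left them, time stands still between calls to the robot, and variables do not carry over. Pictures are saved under pics/ and viewed, and the job is handed in when it is done.

```bash
mkdir -p pics; python3 - <<'E'
from cell import ctrl,get_image,camera_params
import cv2
for n in("side","top"):
    cv2.imwrite(f"pics/{n}0.png",get_image(n)); print(n,camera_params(n))
s=ctrl.read_state(); print({k:s[k] for k in("clock","eef_pos","tool_rot","force","width")})
E
```

```text
side {'fx': 510.6181175988784, 'fy': 510.6181175988784, 'cx': 316.44603034740857, 'cy': 246.49916892386244, 'eye': array([-186.81698088,  752.77226279,  813.74227613]), 'orientation': array([ 0.96654175, -0.00796993, -2.38420038])}
top {'fx': 570.62313281524, 'fy': 570.62313281524, 'cx': 318.36315522353067, 'cy': 244.88279884890022, 'eye': array([ 228.92310163,    8.91138439, 1482.56897627]), 'orientation': array([ 2.21430113e-01,  1.10531001e-03, -1.65887091e+00])}
{'clock': 0.1, 'eef_pos': array([ 160.59959148, -629.29911005,  238.50409792]), 'tool_rot': array([3.1277511 , 1.56912278, 1.80674586]), 'force': array([-0.27988561,  0.23352546,  0.43564671]), 'width': 85.84373027886002}
```

View pics/top0.png

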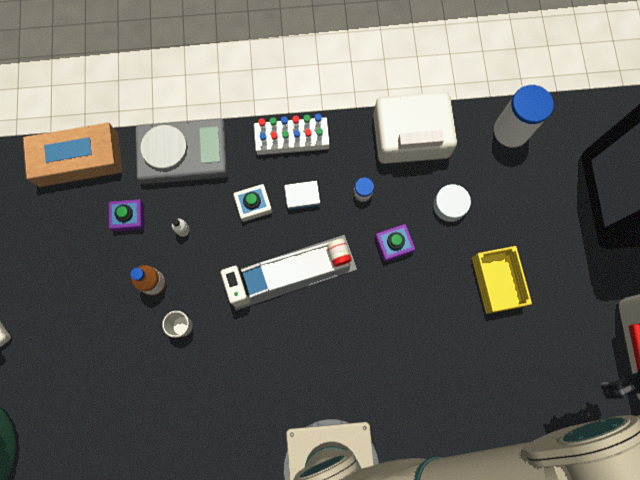

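View pics/side0.png

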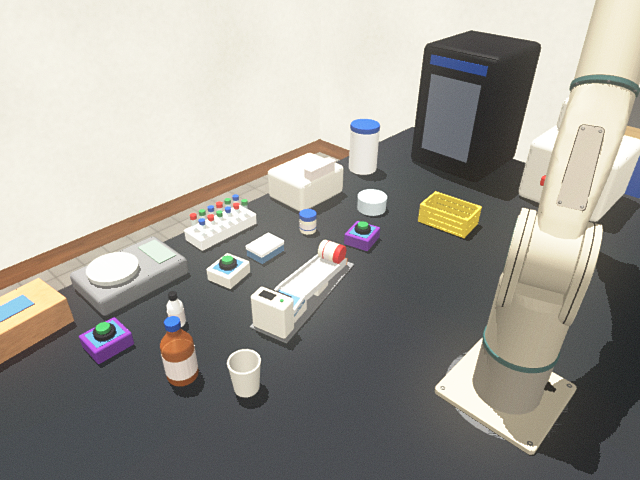

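The top view shows the jar at (340,250) by the lip, the feeder head at (235,285), and the cradle (blue) at (257,278). Green button candidates are the cream box at (252,201), the purple box at (124,213) and the purple box at (396,241). By the description I choose the cream one. Red and round things are the jar (340,250), the vial rack caps and the red item at far right. The other jar at (364,190) has a blue cap.

```bash
cat > h.py <<'E'
import numpy as np,cv2
from scipy.spatial.transform import Rotation as R
from cell import ctrl,get_image,camera_params
P={n:camera_params(n) for n in("side","top")}
def ray(n,u,v):
    p=P[n];d=np.array([(u-p["cx"])/p["fx"],-(v-p["cy"])/p["fy"],-1.])
    return np.array(p["eye"]),R.from_euler("xyz",p["orientation"]).apply(d)
def onz(n,u,v,z):
    e,d=ray(n,u,v);return e+d*(z-e[2])/d[2]
def proj(n,X):
    p=P[n];c=R.from_euler("xyz",p["orientation"]).inv().apply(np.array(X,float)-p["eye"])
    return np.array([p["cx"]+p["fx"]*c[0]/-c[2],p["cy"]-p["fy"]*c[1]/-c[2]])
def tri(a,b):
    (e1,d1),(e2,d2)=ray("top",*a),ray("side",*b)
    A=np.stack([d1,-d2],1);t=np.linalg.lstsq(A,e2-e1,rcond=None)[0]
    p,q=e1+t[0]*d1,e2+t[1]*d2;return (p+q)/2,np.linalg.norm(p-q)
def blobs(im,lo,hi,box,amin=20):
    h=cv2.cvtColor(im,cv2.COLOR_BGR2HSV);m=cv2.inRange(h,np.array(lo),np.array(hi))
    x0,y0,x1,y1=box;k=np.zeros_like(m);k[y0:y1,x0:x1]=m[y0:y1,x0:x1]
    n,l,s,c=cv2.connectedComponentsWithStats(k)
    return [(s[i][4],c[i].round(1),(l==i).astype(np.uint8)) for i in range(1,n) if s[i][4]>=amin]
E
python3 - <<'E'
from h import *
t=cv2.imread("pics/top0.png");s=cv2.imread("pics/side0.png")
a=t[160:320,210:420];cv2.imwrite("pics/ct.png",cv2.resize(a,None,fx=3.8,fy=3.7,interpolation=cv2.INTER_CUBIC)[:600,:800])
a=s[190:350,190:400];cv2.imwrite("pics/cs.png",cv2.resize(a,None,fx=3.8,fy=3.7,interpolation=cv2.INTER_CUBIC)[:600,:800])
for n,im,bx in(("top",t,(230,180,275,220)),("side",s,(205,250,250,290))):
    for b in blobs(im,(50,80,30),(75,255,255),bx,10):print(n,"green",b[:2],cv2.minAreaRect(cv2.findNonZero(b[2])))
for n,im,bx in(("top",t,(320,230,365,275)),("side",s,(310,235,355,270))):
    for lo,hi in(((0,120,60),(8,255,255)),((172,120,60),(180,255,255))):
        for b in blobs(im,lo,hi,bx,5):print(n,"red",b[:2])
E
```

```text
top green (np.int32(115), array([250.8, 198.5])) ((250.5, 198.5), (11.0, 11.0), 90.0)
side green (np.int32(78), array([226.9, 259.5])) ((227.0, 259.5), (7.0, 10.0), 90.0)
top red (np.int32(8), array([331.5, 247.5]))
top red (np.int32(138), array([341.5, 259.9]))
side red (np.int32(187), array([339.1, 253.5]))
```

View pics/ct.png

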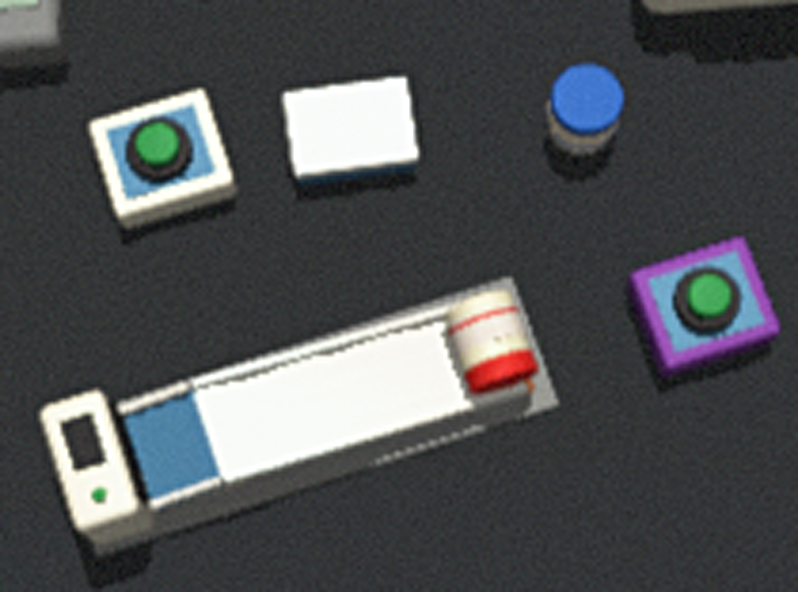

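View pics/cs.png

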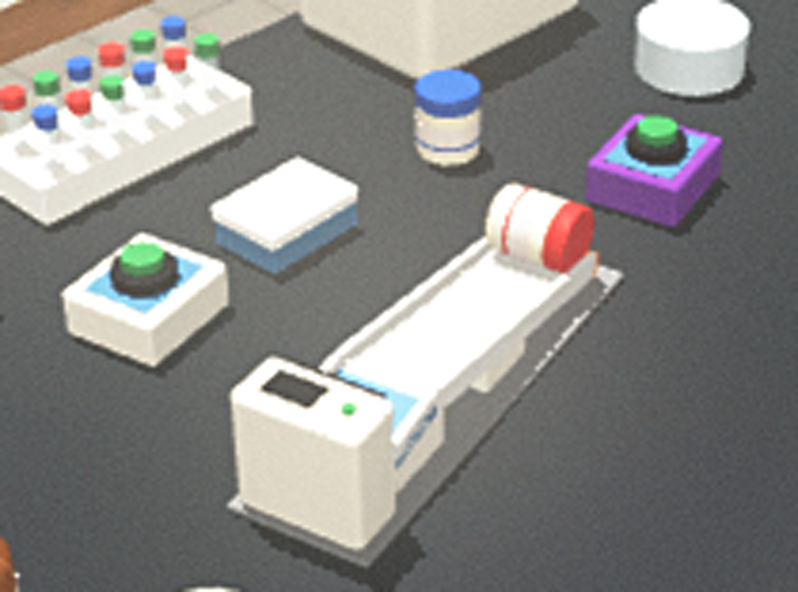

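The crops confirm it. The jar with its red cap sits at the orange lip (top 340,250; cap end toward the robot). The button on the cream box is at top (250.8,198.5), and the purple ones are decoys.

```bash
python3 - <<'E'
from h import *
C=lambda u,v:(210+u/3.8,160+v/3.7)
S=lambda u,v:(190+u/3.8,190+v/3.7)
np.set_printoptions(precision=1,suppress=True)
print("base",proj("top",[0,0,0]))
hd=[onz("top",*C(*p),96) for p in[(42,408),(100,391),(140,510),(88,530)]]
print("head top",hd, "side", [onz("side",*S(*p),96) for p in[(233,393),(270,357),(392,405),(357,440)]])
ft=[onz("top",*C(*p),4) for p in[(512,278),(557,405)]];print("foot low",ft,[onz("side",*S(*p),4) for p in[(620,275),(365,562),(232,505)]])
cr=[onz("top",*C(*p),50) for p in[(194,392),(217,480)]];print("crest",cr,sum(cr)/2)
print("button top",onz("top",250.8,198.5,54),onz("side",226.9,259.5,54),tri((250.8,198.5),(226.9,259.5)))
h=sum(hd)/4;f=sum(ft)/2
d=(h-f)[:2];print("dir",np.degrees(np.arctan2(d[1],d[0])),np.linalg.norm(d))
for k in(0,1):
    pass
e=hd[1]-hd[2];print("across head",e,np.degrees(np.arctan2(e[1],e[0])))
E
```

```text
base [330.9 468.5]
head top [array([497.2, 227.7,  96. ]), array([505.4, 189.6,  96. ]), array([423.5, 168.5,  96. ]), array([413.2, 202.5,  96. ])] side [array([494.5, 229.1,  96. ]), array([504.3, 192.4,  96. ]), array([421.6, 173.8,  96. ]), array([413.8, 208.6,  96. ])]
foot low [array([581. , -91.1,   4. ]), array([ 485.8, -113. ,    4. ])] [array([ 486.8, -111.2,    4. ]), array([409. , 210.3,   4. ]), array([501.3, 231.8,   4. ])]
crest [array([508.3, 132.7,  50. ]), array([445.9, 121.5,  50. ])] [477.1 127.1  50. ]
button top [688.8 147.2  54. ] [687.4 147.8  54. ] (array([688.9, 147.1,  53. ]), np.float64(0.6161270134565181))
dir 103.8124055596349 308.0378593753476
across head [82.  21.1  0. ] 14.423599957231088
```

Measurements agree. The feeder origin is about (495,54) from the foot, head and crest, with uphill direction 103.6°. The button is at about (688.5,147.3), with z triangulated at 53 against 54 given. I'll push with the jaws shut and opening across the gutter, so the tip is about 29 mm wide.

```bash
cat >> h.py <<'E'
np.set_printoptions(precision=3,suppress=True)
A=np.radians(103.6);U=np.array([np.cos(A),np.sin(A),0]);V=np.array([-U[1],U[0],0]);O=np.array([495.,54,0])
def F(x,y,z):return O+U*x+V*y+np.array([0,0,z])
def st():
    s=ctrl.read_state();return s,R.from_euler("xyz",s["tool_rot"])
def Rdes(sg=1):
    x=np.array([0,0,-1.]);z=sg*V;return R.from_matrix(np.stack([x,np.cross(z,x),z],1))
def plan(T,sg):
    s,r=st();d=T-s["eef_pos"];print("clock",s["clock"],"pos",s["eef_pos"],"force",s["force"],"w",s["width"])
    fe=s["eef_pos"]-O;print("feeder xyz",fe@U,fe@V,fe[2],"tool axes",r.as_matrix().round(3).tolist())
    print("shift now",r.inv().apply(d),"rotvec",(r.inv()*Rdes(sg)).as_rotvec(),"shift after rot",Rdes(sg).inv().apply(d))
E
python3 -c "
from h import *
for g in(1,-1):plan(F(-185,0,150),g)
print(st()[0]['qpos'])"
```

```text
clock 0.1 pos [ 160.6   -629.299  238.504] force [-0.28   0.234  0.436] w 85.84373027886002
feeder xyz -585.5084680164531 485.6965522786886 238.50409791779674 tool axes [[-0.0, 0.969, 0.247], [0.002, 0.247, -0.969], [-1.0, 0.0, -0.002]]
shift now [  89.175  490.634 -394.294] rotvec [ 1.583 -0.001  0.001] shift after rot [  88.504 -400.508 -485.697]
clock 0.1 pos [ 160.6   -629.299  238.504] force [-0.28   0.234  0.436] w 85.84373027886002
feeder xyz -585.5084680164531 485.6965522786886 238.50409791779674 tool axes [[-0.0, 0.969, 0.247], [0.002, 0.247, -0.969], [-1.0, 0.0, -0.002]]
shift now [  89.175  490.634 -394.294] rotvec [-1.558 -0.001 -0.001] shift after rot [ 88.504 400.508 485.697]
[ 1.255  0.629  0.038  1.518 -0.027  0.996 -0.02 ]
```

Joint 7 stays nearest centre with the -1.56 turn.

```bash
python3 -m handwheel '-1 0 0 0 -0.148 0 0;-1 0 0 0 -0.148 0 0;-1 0 0 0 -0.148 0 0;-1 0 0 0 -0.148 0 0;-1 0 0 0 -0.148 0 0;-1 0 0 0 -0.148 0 0;-1 0 0 0 -0.148 0 0;-1 0 0 0 -0.148 0 0;-1 0 0 0 -0.148 0 0;-1 0 0 0 -0.148 0 0'
python3 -c "
from h import *
plan(F(-185,0,150),-1)"
```

```text
clock: 1.1
eef_pos: [159.3, -625.6, 232.8]
tool_rot: [1.77, 1.558, 1.953]
force: [0.1, 0.7, 0.5]
width: -0.1
clock 1.1 pos [ 159.303 -625.645  232.817] force [0.123 0.734 0.457] w -0.12163939909368028
feeder xyz -581.651962886837 486.0976241678503 232.81686520689308 tool axes [[-0.005, -0.182, 0.983], [0.012, 0.983, 0.182], [-1.0, 0.013, -0.003]]
shift now [ 87.011 421.391 464.048] rotvec [-0.054 -0.002 -0.013] shift after rot [ 82.817 396.652 486.098]
```

```bash
python3 -m handwheel '-1 0 30 33 -0.025 0 -0.006;-1 0 30 33 -0.025 0 -0.006;-1 0 32 37 0 0 0;-1 0 32 37 0 0 0;-1 0 32 37 0 0 0;-1 0 32 37 0 0 0;-1 0 32 37 0 0 0;-1 0 32 37 0 0 0;-1 0 32 37 0 0 0;-1 0 32 37 0 0 0'
python3 -c "
from h import *
plan(F(-185,0,150),-1)"
```

```text
clock: 2.1
eef_pos: [440.4, -233.2, 227.2]
tool_rot: [2.889, 1.563, 3.108]
force: [1.4, -0.5, -0.1]
width: -0.0
clock 2.1 pos [ 440.421 -233.202  227.236] force [ 1.364 -0.49  -0.091] w -0.0013857671695072706
feeder xyz -266.31498786127696 120.58181310007012 227.23610990299687 tool axes [[-0.007, -0.217, 0.976], [0.0, 0.976, 0.217], [-1.0, 0.002, -0.007]]
shift now [ 76.542  83.402 119.595] rotvec [-0.019 -0.007 -0.002] shift after rot [ 77.236  81.315 120.582]
```

```bash
python3 -m handwheel '-1 0 28 40 -0.019 -0.007 0;-1 5 28 40 0 0 0;-1 15 20 30 0 0 0;-1 25 8 12 0 0 0;-1 20 0 0 0 0 0;-1 0 0 0 0 0 0'
python3 -c "
from h import *
for n in('top','side'):cv2.imwrite('pics/'+n+'1.png',get_image(n))
plan(F(-185,0,45),-1)"
```

```text
clock: 2.7
eef_pos: [547.0, -109.0, 160.0]
tool_rot: [0.768, 1.563, 1.021]
force: [-1.2, 0.4, -0.0]
width: -0.2
clock 2.8 pos [ 548.323 -109.845  162.402] force [ 0.289 -0.382 -0.259] w -0.2556555405589611
feeder xyz -171.7891856165751 -13.30102228553628 162.4020786934523 tool axes [[0.008, -0.248, 0.969], [0.006, 0.969, 0.248], [-1.0, 0.003, 0.009]]
shift now [117.229 -13.426 -14.555] rotvec [ 0.013  0.009 -0.003] shift after rot [117.402 -13.211 -13.301]
```

```bash
python3 -m handwheel '-1 10 -10 -10 0.013 0.009 0;-1 20 -3 -4 0 0 0;-1 25 0 0 0 0 0;-1 25 0 0 0 0 0;-1 20 0 0 0 0 0;-1 0 0 0 0 0 0'
python3 -c "
from h import *
for n in('top','side'):cv2.imwrite('pics/'+n+'2.png',get_image(n))
t=cv2.imread('pics/top2.png')[160:320,260:470];s=cv2.imread('pics/side2.png')[190:350,260:470]
cv2.imwrite('pics/c2.png',np.hstack([cv2.resize(a,None,fx=1.9,fy=3) for a in (t,s)]) if 0 else np.vstack([cv2.resize(t,None,fx=1.87,fy=1.87),cv2.resize(s,None,fx=1.87,fy=1.87)]))
plan(F(-185,0,45),-1)"
```

```text
clock: 3.4
eef_pos: [537.0, -138.9, 63.7]
tool_rot: [-1.009, 1.563, -0.787]
force: [0.1, 0.7, 0.3]
width: 0.1
clock 3.5 pos [ 538.875 -138.697   65.818] force [0.876 0.109 0.132] w -0.0872042214003773
feeder xyz -197.61106815714697 2.6669411509474514 65.81819555140942 tool axes [[0.009, -0.22, 0.975], [-0.006, 0.975, 0.22], [-1.0, -0.008, 0.008]]
shift now [20.738 12.813  2.309] rotvec [-0.015  0.008  0.008] shift after rot [20.818 12.611  2.667]
```

View pics/c2.png

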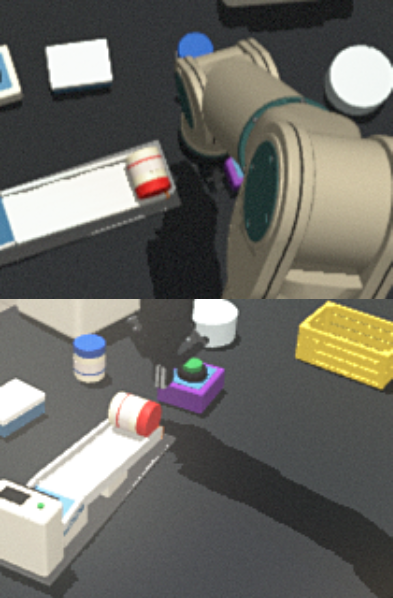

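Fingertips are just behind the jar, at about (345,240) in the full side image, clear of the purple box. Descending and closing up.

```bash
python3 -m handwheel '-1 0 10 2 -0.014 0.007 0.007;-1 10 3 0 0 0 0;-1 10 0 0 0 0 0;-1 0 0 0 0 0 0'
python3 -c "
from h import *
plan(F(-162,0,46),-1)"
```

```text
clock: 3.9
eef_pos: [540.5, -125.5, 48.3]
tool_rot: [-0.412, 1.563, -0.176]
force: [-0.4, -0.9, 0.3]
width: -0.3
clock 3.9 pos [ 540.51  -125.464   48.318] force [-0.378 -0.894  0.281] w -0.27199776563678646
feeder xyz -185.13329823151534 -2.0343553729849315 48.3178019906988 tool axes [[0.008, -0.234, 0.972], [-0.001, 0.972, 0.234], [-1.0, -0.003, 0.007]]
shift now [ 2.232 23.138 -2.079] rotvec [-0.001  0.007  0.003] shift after rot [ 2.318 23.133 -2.034]
```

```bash
python3 -m handwheel '-1 1 7 -1 0 0.007 0;-1 1 7 -1 0 0 0;-1 0 7 0 0 0 0;-1 -0.5 6 0 0 0 0;-1 -0.8 6 0 0 0 0;-1 -0.8 6 0 0 0 0'
python3 -c "
from h import *
cv2.imwrite('pics/s3.png',cv2.resize(get_image('side')[190:350,190:400],None,fx=3,fy=3))
plan(F(-100,0,54),-1)"
```

```text
clock: 4.5
eef_pos: [529.1, -86.0, 48.6]
tool_rot: [-1.558, 1.566, -1.322]
force: [0.4, -1.1, 0.6]
width: 0.1
clock 4.55 pos [528.892 -84.416  48.708] force [-0.452  1.108  0.097] w 0.2619480583121972
feeder xyz -142.50390291742144 -0.39394584516570247 48.707840612047434 tool axes [[0.001, -0.235, 0.972], [-0.004, 0.972, 0.235], [-1.0, -0.004, 0.0]]
shift now [-5.448 42.484 -0.403] rotvec [-0.     0.     0.004] shift after rot [-5.292 42.504 -0.394]
```

View pics/s3.png

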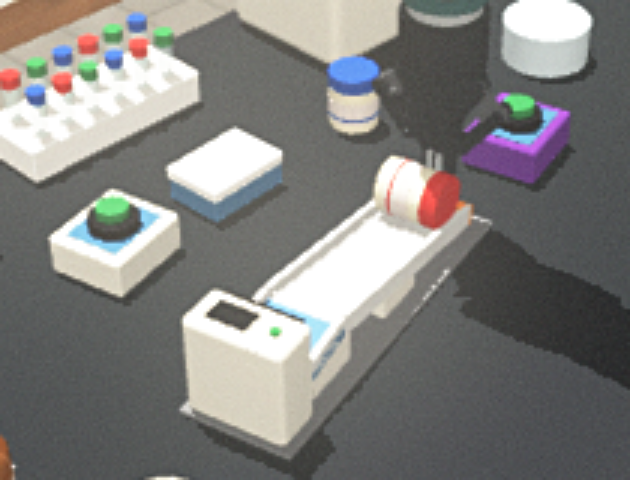

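The jar is off the lip and rolling ahead of the fingers, square in the gutter. Continuing.

```bash
python3 -m handwheel '-1 -0.9 7 0 0 0 0.004;-1 -1 7 0 0 0 0;-1 -1 7 0 0 0 0;-1 -1 7 0 0 0 0;-1 -1 7 0 0 0 0;-1 -1 7 0 0 0 0;-1 -1 7 0 0 0 0;-1 -1 7 0 0 0 0;-1 -1 7 0 0 0 0;-1 -1 7 0 0 0 0'
python3 -c "
from h import *
cv2.imwrite('pics/s4.png',cv2.resize(get_image('side')[190:350,190:400],None,fx=3,fy=3))
plan(F(38,0,74),-1)"
```

```text
clock: 5.55
eef_pos: [511.4, -11.5, 59.7]
tool_rot: [-0.43, 1.57, -0.194]
force: [0.6, -0.7, 0.4]
width: 0.1
clock 5.6 pos [511.114  -9.644  59.889] force [-0.421  2.257  0.382] w 0.08795470927476218
feeder xyz -65.64832369906662 -0.6965064243459266 59.88874658391927 tool axes [[0.001, -0.236, 0.972], [0.001, 0.972, 0.236], [-1.0, 0.001, 0.001]]
shift now [-14.014 103.662  -0.629] rotvec [ 0.001  0.001 -0.001] shift after rot [-14.111 103.648  -0.697]
```

View pics/s4.png

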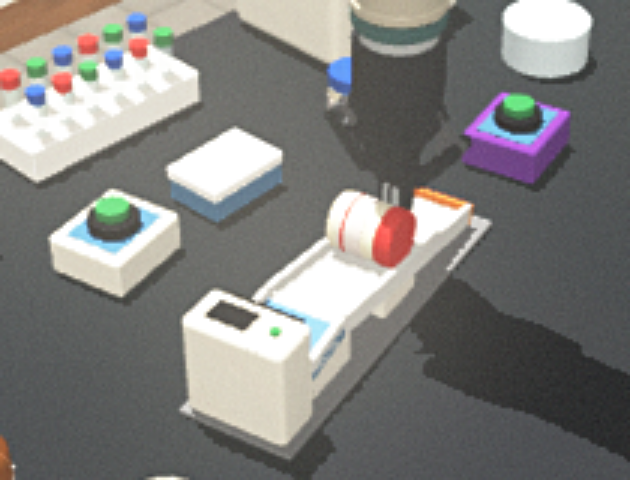

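Jar is mid-gutter and square, about (370,230) in the crop, with the fingers centred behind it. Continuing.

```bash
python3 -m handwheel '-1 -1 7 0 0 0 0;-1 -1 7 -0.3 0 0 0;-1 -1 7 -0.3 0 0 0;-1 -1 7 0 0 0 0;-1 -1 7 0 0 0 0;-1 -1 7 0 0 0 0;-1 -1 7 0 0 0 0;-1 -1 7 0 0 0 0;-1 -1 7 0 0 0 0;-1 -1 6 0 0 0 0'
python3 -c "
from h import *
cv2.imwrite('pics/s5.png',cv2.resize(get_image('side')[190:350,190:400],None,fx=3,fy=3))
plan(F(40,0,74),-1)"
```

```text
clock: 6.6
eef_pos: [492.6, 62.6, 70.7]
tool_rot: [0.857, 1.57, 1.094]
force: [-0.2, -1.4, 1.0]
width: -0.3
clock 6.65 pos [492.454  64.01   70.846] force [-0.442  1.175  0.504] w -0.2402579652092065
feeder xyz 10.327766216708161 0.12124454420837764 70.846011312823 tool axes [[0.001, -0.237, 0.972], [0.002, 0.972, 0.237], [-1.0, 0.002, 0.001]]
shift now [-3.105 29.677  0.166] rotvec [ 0.001  0.001 -0.002] shift after rot [-3.154 29.672  0.121]
```

View pics/s5.png

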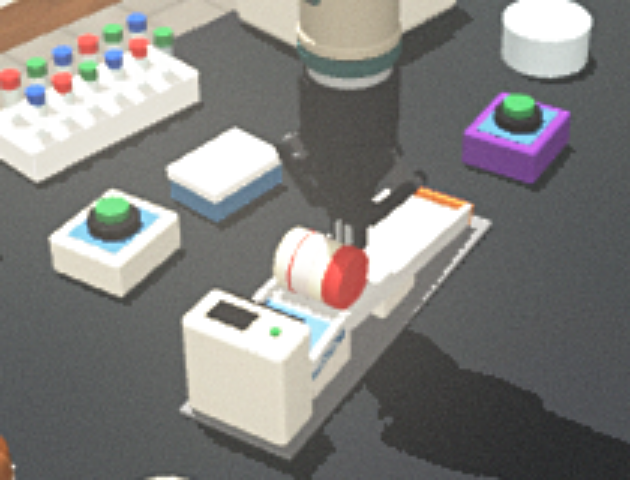

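Nearly at the crest; slower now, following it over.

```bash
python3 -m handwheel '-1 -0.7 5 0 0 0 0;-1 -0.7 5 0 0 0 0;-1 -0.6 4 0 0 0 0;-1 -0.6 4 0 0 0 0;-1 -0.5 4 0 0 0 0;-1 0 4 0 0 0 0;-1 0 4 0 0 0 0;-1 0 4 0 0 0 0;-1 0 4 0 0 0 0;-1 0 3 0 0 0 0'
python3 -c "
from h import *
cv2.imwrite('pics/s6.png',cv2.resize(get_image('side')[190:350,190:400],None,fx=3,fy=3))
plan(F(60,0,76),-1)"
```

```text
clock: 7.65
eef_pos: [481.5, 107.4, 74.0]
tool_rot: [1.513, 1.569, 1.752]
force: [-0.3, -0.0, -0.5]
width: -0.2
clock 7.7 pos [481.398 108.064  74.047] force [-0.43  -0.39   0.515] w 0.20151222481102807
feeder xyz 55.74705363286649 0.5082573843825738 74.04676807871022 tool axes [[-0.0, -0.237, 0.972], [0.003, 0.972, 0.237], [-1.0, 0.003, 0.0]]
shift now [-1.942  4.257  0.517] rotvec [ 0.002  0.    -0.003] shift after rot [-1.953  4.253  0.508]
```

View pics/s6.png

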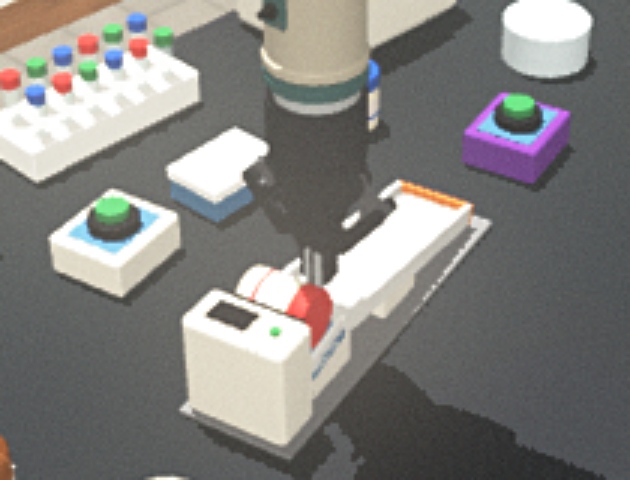

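The jar is in the cradle beside the head. I'll back off and rise, then check from above.

```bash
python3 -m handwheel '-1 0 -6 0 0 0 0;-1 -3 -10 0 0 0 0;-1 -20 -15 0 0 0 0;-1 -25 -25 0 0 0 0;-1 -25 -30 0 0 0 0;-1 -15 -30 0 0 0 0;-1 0 -30 0 0 0 0;-1 0 0 0 0 0 0'
python3 - <<'E'
from h import *
t=get_image('top');s=get_image('side')
cv2.imwrite('pics/t7.png',np.vstack([cv2.resize(i[y:y+100,x:x+180],None,fx=3,fy=3) for i,x,y in((t,190,220),(s,200,240))]))
print("expect seat px",proj('top',F(100,0,71)),proj('side',F(100,0,71)))
for n,im,c in(("top",t,0),("side",s,0)):
    q=proj(n,F(100,0,71)).astype(int);bx=(q[0]-30,q[1]-30,q[0]+30,q[1]+30)
    for lo,hi in(((0,120,60),(8,255,255)),((172,120,60),(180,255,255))):
        for b in blobs(im,lo,hi,bx,4):print(n,"red",b[:2])
# cap end expected
print("cap end face centre",proj('top',F(100,30,71)),proj('side',F(100,30,71)))
plan(np.array([688.5,147.3,120]),-1)
E
```

```text
clock: 8.5
eef_pos: [517.5, -47.2, 165.9]
tool_rot: [-2.207, 1.568, -1.971]
force: [-1.0, -1.3, -0.1]
width: 0.0
expect seat px [253.807 279.474] [285.037 293.182]
top red (np.int32(5), array([258., 269.]))
top red (np.int32(4), array([243.5, 273.8]))
top red (np.int32(141), array([255.9, 285.6]))
top red (np.int32(4), array([246.8, 287.8]))
top red (np.int32(7), array([257.6, 289.4]))
side red (np.int32(162), array([293.5, 292.9]))
cap end face centre [257.373 290.759] [296.348 297.544]
clock 8.6 pos [516.698 -42.395 165.562] force [-0.247  1.032 -0.12 ] w -0.18542284016099467
feeder xyz -98.7948252786094 1.5768439770308795 165.56244547013512 tool axes [[-0.002, -0.239, 0.971], [0.001, 0.971, 0.239], [-1.0, 0.001, -0.002]]
shift now [ 45.387 143.177 212.171] rotvec [ 0.004 -0.002 -0.001] shift after rot [ 45.562 143.979 211.59 ]
```

View pics/t7.png

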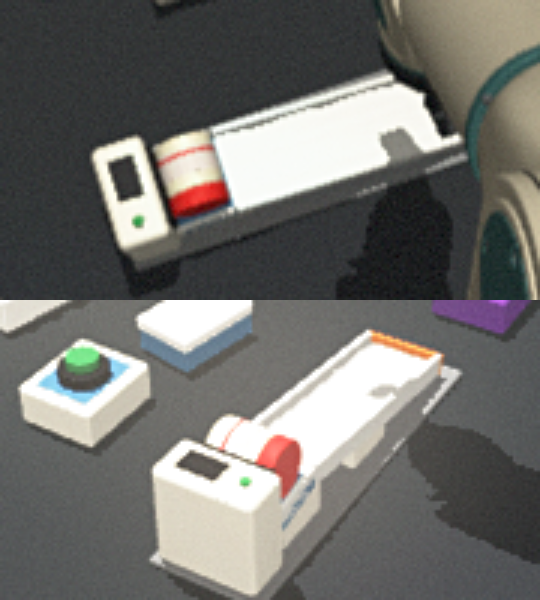

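The jar lies against the head in the blue cradle. Its centre is at about (253.7,278.3) in the top view, against (253.8,279.5) predicted for the seat, so about 3 mm off. The gutter behind it is empty. Now the button.

```bash
python3 -m handwheel '-1 0 22 32 0.004 0 0;-1 0 24 36 0 0 0;-1 0 24 36 0 0 0;-1 0 24 36 0 0 0;-1 5 20 30 0 0 0;-1 10 12 18 0 0 0;-1 10 5 8 0 0 0;-1 0 0 0 0 0 0;-1 0 0 0 0 0 0'
python3 -c "
from h import *
plan(np.array([688.5,147.3,62]),-1)"
```

```text
clock: 9.5
eef_pos: [672.3, 143.7, 134.1]
tool_rot: [2.738, 1.555, 2.982]
force: [-0.4, -0.3, -0.1]
width: 0.2
clock 9.5 pos [672.316 143.731 134.081] force [-0.384 -0.336 -0.122] w 0.19305114647185356
feeder xyz 45.52094118970762 -193.44418284420814 134.08139004777274 tool axes [[-0.016, -0.242, 0.97], [0.003, 0.97, 0.242], [-1.0, 0.006, -0.015]]
shift now [71.821 -0.915 17.642] rotvec [ 0.007 -0.015 -0.006] shift after rot [72.081 -0.337 16.569]
```

```bash
python3 -m handwheel '-1 10 -0.5 9 0.007 -0.015 -0.006;-1 20 0 7 0 0 0;-1 20 0 1 0 0 0;-1 8 0 0 0 0 0;-1 0 0 0 0 0 0'
python3 -c "
from h import *
cv2.imwrite('pics/s8.png',cv2.resize(get_image('side')[190:350,160:370],None,fx=3,fy=3))
plan(np.array([688.5,147.3,62]),-1)"
```

```text
clock: 10.0
eef_pos: [689.6, 140.5, 75.1]
tool_rot: [-1.012, 1.565, -0.781]
force: [0.4, -0.3, 0.3]
width: -0.2
clock 10.05 pos [689.842 140.469  75.73 ] force [-0.109 -0.384 -0.339] w -0.16857752661217243
feeder xyz 38.22872163194232 -209.7113254486342 75.73007441083604 tool axes [[0.005, -0.228, 0.974], [-0.004, 0.974, 0.228], [-1.0, -0.005, 0.004]]
shift now [13.697  7.024  0.202] rotvec [-0.007  0.004  0.005] shift after rot [13.73   6.955  0.302]
```

View pics/s8.png

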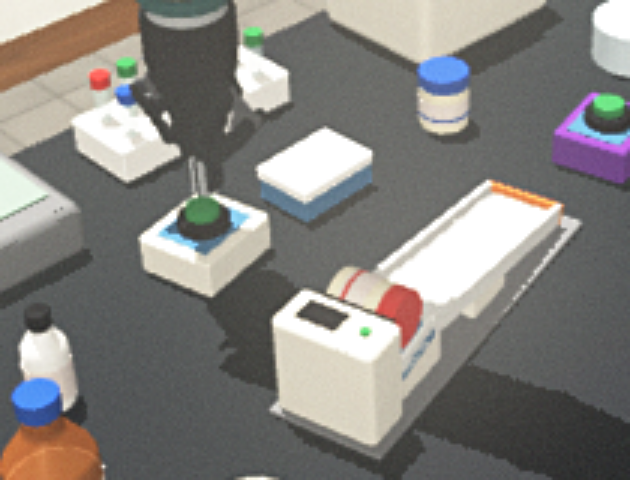

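Fingertips hover above the green button, at about (200,195) in the crop, and the jar is still home. They need 7 mm more sideways before pressing.

```bash
python3 -m handwheel '-1 0 7 0 0 0 0.005;-1 6 0 0 0 0 0;-1 4 0 0 0 0 0;-1 2 0 0 0 0 0;-1 2 0 0 0 0 0'
python3 -c "
from h import *
plan(np.array([688.5,147.3,56]),-1)"
```

```text
clock: 10.55
eef_pos: [690.0, 148.1, 64.5]
tool_rot: [0.065, 1.562, 0.294]
force: [-0.6, -0.2, 2.3]
width: 0.2
clock 10.55 pos [689.995 148.144  64.524] force [-0.554 -0.174  2.291] w 0.19139506095266287
feeder xyz 45.65229491956913 -211.66509873525234 64.52423863022427 tool axes [[0.009, -0.227, 0.974], [0.003, 0.974, 0.227], [-1.0, 0.001, 0.009]]
shift now [ 8.509 -0.486 -1.726] rotvec [-0.008  0.009 -0.001] shift after rot [ 8.524 -0.468 -1.652]
```

```bash
python3 -m handwheel '-1 2 0 -1 0 0 0;-1 2 0 0 0 0 0'; python3 -m handwheel '-1 2 0 0 0 0 0;-1 1.5 0 0 0 0 0'
```

```text
clock: 10.75
eef_pos: [690.0, 148.1, 61.2]
tool_rot: [0.048, 1.559, 0.277]
force: [-1.5, -0.5, 2.3]
width: 0.0
clock: 10.95
eef_pos: [690.1, 148.2, 60.0]
tool_rot: [0.006, 1.559, 0.235]
force: [-5.2, -1.3, 14.8]
width: -0.3
```

The force jumped to about 15 N at 60.0 mm, so the button is at its stop. I'll hold briefly and look.

```bash
python3 -m handwheel '-1 1 0 0 0 0 0;-1 0.5 0 0 0 0 0'
python3 -c "
from h import *
cv2.imwrite('pics/s9.png',cv2.resize(get_image('side')[220:320,180:300],None,fx=5,fy=5))
print(st()[0]['force'],st()[0]['eef_pos'])"
```

```text
clock: 11.15
eef_pos: [690.0, 148.1, 60.3]
tool_rot: [-0.027, 1.559, 0.202]
force: [-0.9, -0.4, 3.3]
width: -0.0
[-0.675 -0.162  5.237] [689.985 148.127  60.228]
```

View pics/s9.png

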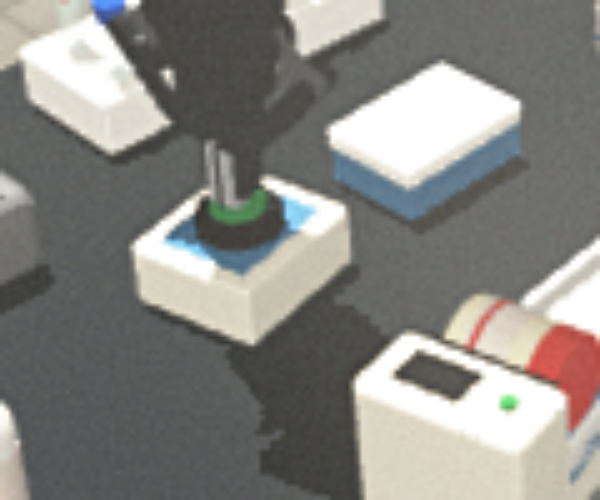

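Fingertips are on the green cap, but the force relaxed to about 4 N. I'll press firmer to be sure.

```bash
python3 -m handwheel '-1 3 0 0 0 0 0;-1 4 0 0 0 0 0;-1 4 0 0 0 0 0'; python3 -m handwheel '-1 4 0 0 0 0 0'
```

```text
clock: 11.5
eef_pos: [690.1, 148.2, 59.7]
tool_rot: [-0.199, 1.559, 0.028]
force: [-8.8, -3.1, 27.6]
width: -0.4
clock: 11.6
eef_pos: [690.1, 148.2, 59.7]
tool_rot: [-0.263, 1.558, -0.036]
force: [-8.7, -2.7, 26.3]
width: 0.1
```

It's solid at 59.7 mm with 27 N and no further travel, well over the 4 N needed. Releasing and backing away upward.

```bash
python3 -m handwheel '-1 -5 0 0 0 0 0;-1 -15 0 0 0 0 0;-1 -25 0 0 0 0 0;-1 -30 0 0 0 0 0;-1 -30 0 0 0 0 0;-1 -25 0 15 0 0 0;-1 0 -20 30 0 0 0;-1 0 -20 30 0 0 0;-1 0 0 0 0 0 0;-1 0 0 0 0 0 0'
python3 - <<'E'
from h import *
t=get_image('top');s=get_image('side')
cv2.imwrite('pics/t10.png',t);cv2.imwrite('pics/s10.png',s)
for b in blobs(s,(50,80,30),(75,255,255),(205,250,250,290),10):print("side green",b[:2])
for n,i in(("top",t),("side",s)):
    a=cv2.imread(f"pics/{n}0.png");print(n,)
    for nm,lo,hi in(("blue",(105,120,60),(125,255,255)),("yellow",(22,140,90),(35,255,255))):
        for im in(a,i):print(nm,[(int(b[0]),b[1].tolist()) for b in blobs(im,lo,hi,(100,150,560,420),40)])
print(st()[0]['clock'],st()[0]['force'],st()[0]['eef_pos'])
E
```

```text
clock: 12.6
eef_pos: [772.2, 127.1, 198.2]
tool_rot: [-0.094, 1.558, 0.136]
force: [-1.0, 0.9, 0.0]
width: 0.1
side green (np.int32(75), array([226.9, 259.7]))
top
blue [(294, [364.0, 186.1]), (135, [136.6, 273.4])]
blue [(293, [364.0, 186.0]), (136, [136.6, 273.4])]
yellow [(2830, [501.3, 279.3])]
yellow [(2839, [501.2, 279.3])]
side
blue [(125, [307.5, 213.1]), (212, [171.8, 323.5])]
blue [(144, [307.4, 213.9]), (212, [171.8, 323.4])]
yellow [(1750, [448.9, 214.2])]
yellow [(1637, [447.2, 214.5])]
12.7 [-0.089  0.167  1.228] [771.616 126.723 198.173]
```

View pics/t10.png

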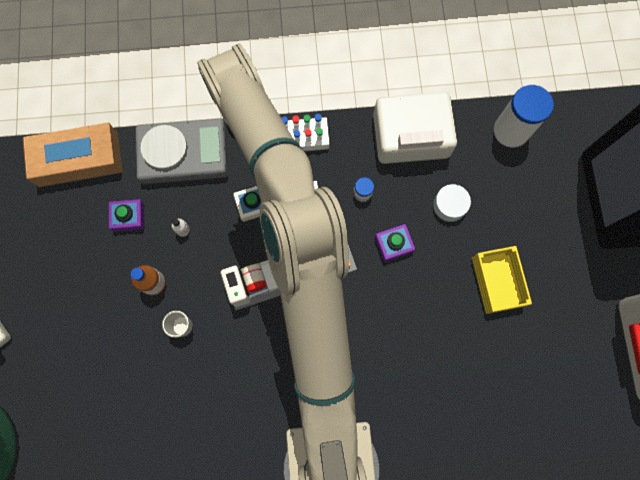

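View pics/s10.png

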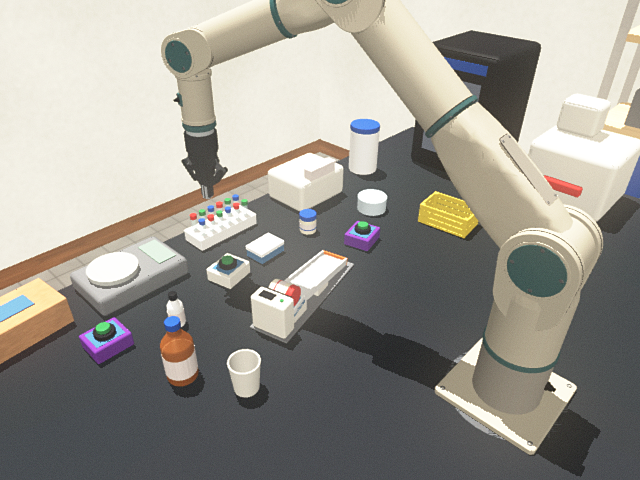

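The arm is clear in free air, and the jar is home at top (254,279) and side (287,293). The button is up, with its green centre at side (226.9,259.7) against (226.9,259.5) at the start. The other things are unmoved, so I'm handing in.

```bash
python3 -c "
from cell import ctrl
print(ctrl.finish_job())"
```

```text
the job is handed in; nothing more can be done
None
```

The jar is home in the blue cradle, the start button on the cream box was pressed fully down and let go, and the job is handed in at about 12.7 s. No verdict was reported.

- **Jar:** I pushed it up the gutter with the shut fingertips at a slow pace, over the crest and against the black stop. Before pressing, it lay about 3 mm from the predicted seat position, read by eye from the top view. It still looked home after the press.
- **Button:** It stopped solid at a tool height of 59.7 mm with 27 N. An earlier, lighter press had relaxed to about 4 N, so I pressed again. Contact came about 2 mm higher than I had predicted. After release, the green cap was back at its starting pixel, within 0.2 px.
- **Other things:** The spare jar, reagent bottle and basket matched their starting colour positions. The basket's side-view centre shifted by 1.7 px because the arm partly hid it; the top view agreed to 0.1 px. I checked the dropper, dishes, beaker and slide box only by eye; the slide box was partly hidden by the arm in the top view, but looked in place in the side view.
- **Arm:** It ended in free air, with the last force reading about 1 N.

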